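# Squeeze a spice jar back into the packed row of the spice rack

### The job

The red-labelled spice jar left out on the worktop to the right of the wooden spice rack belongs back in the row of jars on the rack's lower board, under the shelf. Without dropping it, put it on the board in front of a gap and push it in between its neighbours, nudging them aside, until it is fully home against the back rails. All five jars must end up standing upright in the row, none of them knocked over, and the things on the upper shelf and on the worktop stay where they are.

Things in the scene. Friction and masses are not known exactly. Their poses are not given: they have to be found in the camera images.
- spice_b: the spice jar to put away, standing alone on the open worktop to the right of the rack: red lid, red-brown label, clear glass, round; 45 mm across its red lid (lid from 85 to 106 mm height), 42 mm across the body below, 106 mm tall, about 0.11 kg; origin: centre of the underside, z up along the jar
- rack: two-level light wooden spice rack, fixed. Origin on the worktop under the centre of the base board; +x to the rack's back, +y to its left (seen from the front), z up. Base board x -55 to +55 mm, y -136 to +136, its top at z 16 mm, no lip at the front. End panels: inner faces at y +-125 mm, 40 mm tall (up to 60 mm near the shelf) for x below -12, 215 mm tall behind
- rack_home (a point): point on top of the base board (rack x +22.7 mm, y 0): a round spice jar pushed home has its origin at this rack x. Front faces of the two back rails are at rack x +45 mm (z 32 to 68 and 100 to 136). The 250 mm between the end panels hold the five jars with about 10 mm to spare; glass, lids and lacquered wood slide easily on one another. In front of the row 55 mm of board is free
- rack_shelf (a point): middle of the lower front edge of the rack's upper shelf (rack x -12 mm, z 176), which overhangs the row. The shelf is 12 mm thick and reaches to the back, with loose things standing on it up to 325 mm high
- spice_a: spice jar in the row, red lid and green label, loose; 45 mm across its red lid (lid from 85 to 106 mm height), 42 mm across the body below, 106 mm tall, about 0.11 kg; origin: centre of the underside, z up along the jar
- spice_c: second spice jar in the row, red lid and green label, looks like the other, loose; 45 mm across its red lid (lid from 85 to 106 mm height), 42 mm across the body below, 106 mm tall, about 0.11 kg; origin: centre of the underside, z up along the jar
- salt_shaker: salt shaker in the row, grey top, clear glass, loose, round, 44 mm across below and narrower above, 90 mm tall, rests up to 2 degrees off upright, about 0.10 kg; origin: centre of the underside, z up. The two green-labelled jars and the shaker stand in any order left of the jam jar; the two gaps among these three add up to about 48 mm, and neither is as wide as a jar
- jam_jar: jam jar at the right end of the row (-y), white lid, loose, 58 mm (x) by 61 mm (y), 100 mm tall, about 0.29 kg; origin: centre of the underside, z up
- pepper_mill: wooden pepper mill on the rack's upper shelf, loose, 58 mm across, 135 mm tall; origin: centre of the underside; to be left alone
- tin: food tin on the rack's upper shelf, loose, 58 mm across, 72 mm tall; origin: centre of the underside; to be left alone
- timer: red and white kitchen timer on the rack's upper shelf, loose, 63 mm across, 48 mm tall; origin: centre of the underside; to be left alone
- mug: mug with blue stripes on the worktop in front of the rack's left end, loose, 84 by 118 mm with its handle, 101 mm tall; origin: under the middle of its outline, handle included (handle to -y of the mug); to be left alone
- butter: wrapped block of butter on the worktop at the far right, 73 by 102 by 37 mm, loose; origin: centre of the underside; to be left alone
- spoon: table spoon lying near the worktop's front edge, 191 by 38 by 13 mm, long axis x, loose; origin: centre of the underside; to be left alone
- fork: table fork lying near the worktop's front edge, 196 by 27 by 13 mm, long axis x, loose; origin: centre of the underside; to be left alone

How it is judged:
By the outcome, as a careful person would: the job done as asked, in the order asked, and still so for the second after the job is handed in, with the robot touching nothing.
It also fails if it takes over 45 s, if anything falls off the work surface, if the arm or the gripper's body presses on something with over 40 N, if the wrist force passes 120 N, or if a joint passes its speed limit or range.

### The arm

A 6-joint arm with a two-finger parallel gripper is mounted at the origin on a cart in front of the work surface, level with it; the furniture and walls round the work are solid. World frame = base frame: x ahead of the robot, y to its left, z up, the work surface at z = 0. Lengths are in mm, angles in rad, forces in N, time in s.
With the tool pointing down it reaches from about 325 to 850 mm from the base axis. Payload 4.4 kg.
Tool frame: the origin (TCP) lies on the centre line of the jaws, within the pads' length; the fingertips stand 17 mm ahead of it and the grasp point (between the pads) lies 2 mm behind it; z points along the fingers, y is the line along which they close (so a half turn about z gives the same grasp; the last joint's range is limited). The gripper opens to 94 mm and grips with 3 to 60 N. Pads are 16 mm wide; open, the fingers measure 119 mm over their backs; the gripper's body (75 mm by 177 mm) begins 78 mm behind the grasp point.
Start: joints at [-1.486, 0.207, 1.542, -0, 1.393, -0.15], TCP at [133.76, -559.228, 222.447] pointing down, gripper open.
Joint ranges: [-2.73, 2.73], [-0.86, 2.22], [0.23, 2.46], [-1.11, 4.25], [0.08, 2.63], [-2.82, 2.82]. Speed limits (rad/s): [2.79, 2.79, 3.14, 3.14, 3.14, 3.14].

### API

Orientations are given as a rotation vector (axis times angle).
In Python, from workcell import arm gives the robot as it stands.
- The arm moves only by the tool shift_gripper, called after "Request:" as name([rows], argument=value, ...), one row to a line, values as JSON. Schema: {"type":"object","properties":{"plan":{"type":"array","items":{"type":"array","items":{"type":"array","items":{"type":"number"},"minItems":7,"maxItems":7},"minItems":1,"maxItems":20},"minItems":1,"maxItems":1},"only":{"type":"string"},"quiet":{"type":"boolean"},"lines":{"type":"string"}},"required":["plan"],"additionalProperties":false}. plan is a list that holds a single list of rows (three levels of brackets), with 1 to 20 rows, each of 7 numbers: the opening from 0.0 (shut) to 1.0 (fully open), then dx, dy, dz in mm, then a rotation vector rx, ry, rz in rad; each row shifts and turns the commanded pose from where the row before left it, along the tool's axes as they then stand; what a row does not reach is not made up. A row lasts 1/8 s, in which the tool goes at most 62.5 mm and 0.188 rad, less where a joint would pass 70% of its speed; a pose out of reach is approached as far as the arm can. The fingers move at their own pace and stop on an object; the grip force is fixed at half the most. Time passes only in rows, so rows that do not move let the fingers close. The tool returns the time, the measured TCP pose, the force, the opening and the grip force at its end. only (a regular expression) keeps the lines of the reply that match it, lines (a string "A,B") keeps lines A to B, and quiet returns only ok. Input that does not fit is refused with a message, and nothing moves.
- arm.read_state(): the state, without advancing time (a new reading comes with each control period).
- arm.get_image(name): name is "scene" or "top"; returns a dict with "pixels" (480x640x3 uint8, red, green, blue), "depth" (480x640 float32, mm along the optical axis (not along the pixel's ray), 0 where there is no reading), "fx", "fy", "cx", "cy" (pixels), "rvec" (rotation vector, rad) and "tvec" (3), from world to camera coordinates, as OpenCV has them. Camera axes: x right, y down, z forward; pixel columns grow to the right and rows downward; lengths in mm; the calibration is good to about 2 mm. A picture is of the moment at which its call begins.
- arm.sign_off(): hands the job in; it is judged then, once.
The state is a dict: "time_s": time; "q": joint angles; "qd": joint speeds; "joint_efforts": joint torques, N m; "ee_pos": TCP position; "tool_rot": TCP orientation; "wrist_force": force on the tool from outside, world axes, zero at the start; "wrist_torque": the same for the moment, N m; "grip_width": opening from 0.0 (shut) to 1.0 (fully open); "gripper_force": force on a finger pad.
Only numpy, scipy, OpenCV 4.12 (cv2) and the standard library are available. Lean on these libraries where they do the work, as an engineer would, in place of code of your own. Each camera call takes 0.05 s, during which the arm holds its last target. There are 200 camera calls.

## Working session

There is one attempt and no reset: what is moved stays moved. The work goes in short steps, Python scripts to look and compute and a tool call to move; the robot and the scene stay as the last step left them, time stands still between calls to the robot, and variables do not carry over. Pictures are saved under pics/ and viewed, at most 12 in all, crops included, and the job is handed in when it is done.

```bash
ls; mkdir -p pics
```

Run:
```python
from workcell import arm
import cv2,numpy as np
for n in("scene","top"):
    d=arm.get_image(n);cv2.imwrite(f"pics/{n}0.png",d["pixels"][:,:,::-1]);np.savez(f"{n}0.npz",**d)
    R=cv2.Rodrigues(np.array(d["rvec"]))[0];print(n,d["fx"],d["cx"],d["cy"],"cam at",-R.T@np.array(d["tvec"]).ravel(),R.round(2).tolist())
print(arm.read_state())
```

```text
pics
workcell.py
scene 482.7515354567186 316.1792615223547 239.3094992905878 cam at [-194.42102051  869.5687969   790.58333792] [[-0.84, -0.55, 0.02], [-0.27, 0.38, -0.88], [0.47, -0.74, -0.47]]
top 502.23809797775453 324.2293227005165 239.74778443225418 cam at [ -22.29419532  -74.98218335 1220.16514219] [[-0.17, -0.99, 0.0], [-0.89, 0.15, -0.43], [0.42, -0.07, -0.9]]
{'time_s': 0.1, 'q': array([-1.48652118e+00,  2.07334434e-01,  1.54279379e+00, -2.66078208e-05,
        1.39351531e+00, -1.50530816e-01]), 'qd': array([ 0.00104851, -0.00205304, -0.00303735,  0.00109952, -0.00194812,
       -0.00166976]), 'joint_efforts': array([ 1.53819410e-04, -3.71863925e+01, -2.82292539e+01,  7.00056972e-02,
        3.10848013e-02, -5.56306497e-05]), 'ee_pos': array([ 133.68037173, -558.52930891,  221.41530518]), 'tool_rot': array([-3.11792913e+00, -3.67752790e-01, -6.55494043e-05]), 'wrist_force': array([ 0.7416108 , -0.95361178, -0.92379778]), 'wrist_torque': array([-0.06947448,  0.04825653, -0.03415819]), 'gripper_force': 0.0, 'grip_width': 0.9992346378426479}
```

View pics/scene0.png

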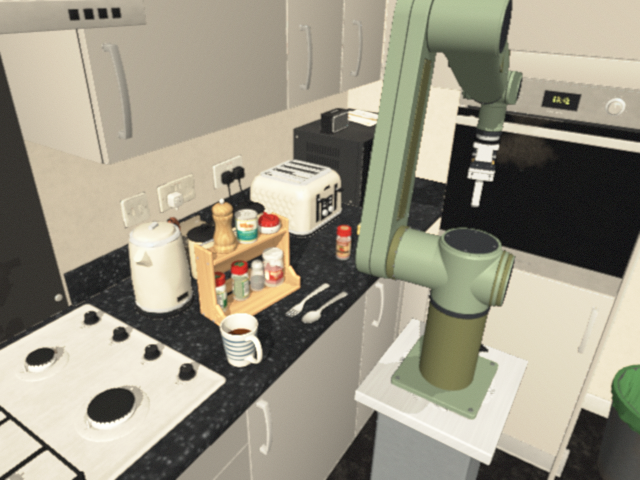

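View pics/top0.png

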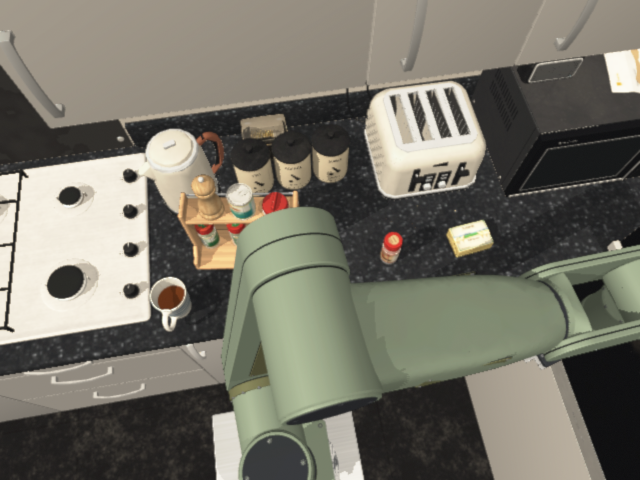

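The scene view shows the red jar at about (344,242), with the rack at (200–300, 220–320). Its row from left is green jar (221,290), green jar (240,280), shaker (257,273) and jam jar (273,265). In the top view the jar lid is at (393,241), and the arm hides the rack's right half.

Create h.py:
```python
import numpy as np,cv2
def load(n): return dict(np.load(n+".npz"))
def cam(d):
    R=cv2.Rodrigues(d["rvec"].astype(float))[0];return R,-R.T@d["tvec"].ravel()
def cloud(d):
    R,c=cam(d);v,u=np.mgrid[:480,:640];z=d["depth"]
    P=np.stack([(u-d["cx"])/d["fx"]*z,(v-d["cy"])/d["fy"]*z,z],-1)
    return P@R+c
def ray(d,u,v,z):
    R,c=cam(d);r=np.array([(u-d["cx"])/d["fx"],(v-d["cy"])/d["fy"],1])@R
    return c+r*(z-c[2])/r[2]
def proj(d,P):
    R,c=cam(d);p=(np.atleast_2d(P)-c)@R.T
    return np.c_[p[:,0]/p[:,2]*d["fx"]+d["cx"],p[:,1]/p[:,2]*d["fy"]+d["cy"]]
```

Run:
```python
from h import *
s,t=load("scene0"),load("top0")
i=s["pixels"][190:330,180:360,::-1]
cv2.imwrite("pics/sc.png",cv2.resize(i,None,fx=4.4,fy=4.2,interpolation=cv2.INTER_CUBIC))
i=t["pixels"][160:340,140:300,::-1]
cv2.imwrite("pics/tc.png",cv2.resize(i,None,fx=3.3,fy=3.3,interpolation=cv2.INTER_CUBIC))
for n,d in(("s",s),("t",t)):
    C=cloud(d);h=cv2.cvtColor(d["pixels"],cv2.COLOR_RGB2HSV)
    m=(((h[...,0]<6)|(h[...,0]>174))&(h[...,1]>150)&(h[...,2]>90)).astype(np.uint8)
    k,l,st,ce=cv2.connectedComponentsWithStats(m)
    for j in range(1,k):
        if st[j,4]>12:
            p=C[l==j];print(n,st[j],ce[j].round(1),np.median(p,0).round(),p.min(0).round(),p.max(0).round())
```

```text
s [259 212  20  15 209] [268.2 219.9] [542. -50. 224.] [-194. -238.  130.] [717. 870. 791.]
s [337 225  15  12 114] [343.6 231.4] [ 458. -317.   99.] [ 443. -545.   -2.] [ 595. -305.  109.]
s [231 262  17  13 140] [239.1 268.8] [560.  60. 117.] [-194.  -54.    1.] [700. 870. 791.]
s [216 273   9  13  80] [220.3 279.9] [565. 127. 117.] [559. 104. 105.] [586. 140. 124.]
s [277 272   6   8  20] [280.3 275.5] [519. -66.  47.] [515. -73.  39.] [524. -49.  60.]
s [270 275   6   6  18] [271.7 277.7] [534. -42.  47.] [522. -47.  40.] [539. -38.  55.]
t [262 192  26  22 398] [274.  202.3] [552. -60. 226.] [-22. -89. 213.] [ 583.  -31. 1220.]
t [195 225  18  10 112] [204.1 229.3] [569. 120. 120.] [561. 101. 105.] [584. 141. 127.]
t [227 224  18  10 108] [235.3 228.2] [559.  45. 121.] [552.  23. 101.] [572.  65. 127.]
t [384 232  19  19 198] [392.5 241.6] [ 462. -329.  106.] [ 446. -354.   -1.] [ 540. -311.  113.]
```

View pics/sc.png

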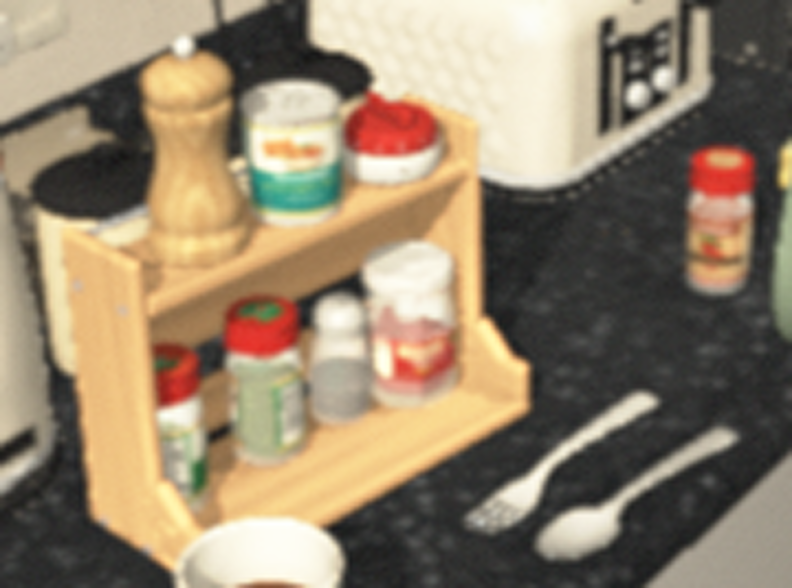

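View pics/tc.png

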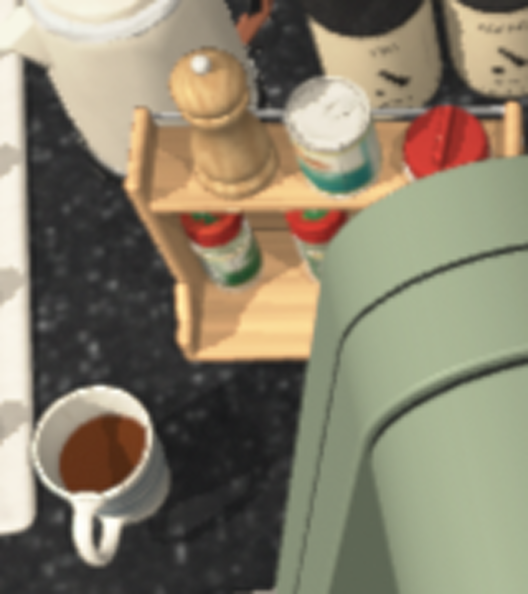

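The crops show the row as green jar, green jar, shaker, jam jar. The left gap, between the green jars at sc (185,370) and (262,325), is the wider one. Next I need the rack pose, the row and the jar in numbers.

Run:
```python
from h import *
s,t=load("scene0"),load("top0")
Cs,Ct=cloud(s),cloud(t)
hs=cv2.cvtColor(s["pixels"],cv2.COLOR_RGB2HSV);ht=cv2.cvtColor(t["pixels"],cv2.COLOR_RGB2HSV)
def wood(h):return (h[...,0]>8)&(h[...,0]<22)&(h[...,1]>70)&(h[...,2]>110)
for n,C,h in(("s",Cs,hs),("t",Ct,ht)):
    reg=(C[...,0]>400)&(C[...,0]<680)&(abs(C[...,1])<220)
    for a,b in((8,26),(182,196)):
        p=C[wood(h)&reg&(C[...,2]>a)&(C[...,2]<b)]
        if len(p)<20: continue
        r=cv2.minAreaRect(p[:,:2].astype(np.float32));print(n,a,len(p),r,np.median(p[:,2]))
        # front edge: min x per y bin
        e=[]
        for y in range(-160,160,10):
            q=p[(p[:,1]>=y)&(p[:,1]<y+10)]
            if len(q)>3:e.append((y+5,np.percentile(q[:,0],5).round(),np.percentile(q[:,0],95).round()))
        print(e)
# jars: lid-top pixel edges per component -> ray at lid mid height
for n,d,lst in(("s",s,[(343.6,231.4),(239.1,268.8),(220.3,279.9)]),("t",t,[(392.5,241.6),(204.1,229.3),(235.3,228.2)])):
    for k,(u,v) in enumerate(lst):
        z=98 if d is s and k==0 or d is t and k==0 else 112
        print(n,k,ray(d,u,v,z).round(1))
# two-view triangulation of the red lid
def tri(a,b):
    A=[];bb=[]
    for d,(u,v) in((s,a),(t,b)):
        R,c=cam(d);r=np.array([(u-d["cx"])/d["fx"],(v-d["cy"])/d["fy"],1])@R;r/=np.linalg.norm(r)
        M=np.eye(3)-np.outer(r,r);A.append(M);bb.append(M@c)
    return np.linalg.solve(sum(A),sum(bb))
print("tri",tri((343.6,231.4),(392.5,241.6)),tri((239.1,268.8),(235.3,228.2)))
# jar body depth surface
for n,C in(("s",Cs),("t",Ct)):
    m=(C[...,0]>420)&(C[...,0]<510)&(C[...,1]>-375)&(C[...,1]<-280)
    p=C[m&(C[...,2]>20)&(C[...,2]<118)]
    print(n,"jar",len(p),p.min(0).round(),p.max(0).round(),np.percentile(p[:,2],98), "table",np.median(C[m&(C[...,2]<15)][:,2]))
```

```text
s 8 1363 ((546.9154663085938, 27.602676391601562), (274.8877258300781, 113.75596618652344), 80.9525146484375) 16.139735601520442
[(-95, np.float64(473.0), np.float64(530.0)), (-85, np.float64(475.0), np.float64(520.0)), (-75, np.float64(474.0), np.float64(519.0)), (-65, np.float64(479.0), np.float64(521.0)), (-55, np.float64(480.0), np.float64(520.0)), (-45, np.float64(480.0), np.float64(534.0)), (-35, np.float64(483.0), np.float64(551.0)), (-25, np.float64(484.0), np.float64(544.0)), (-15, np.float64(486.0), np.float64(545.0)), (-5, np.float64(488.0), np.float64(583.0)), (5, np.float64(488.0), np.float64(567.0)), (15, np.float64(490.0), np.float64(565.0)), (25, np.float64(492.0), np.float64(555.0)), (35, np.float64(494.0), np.float64(553.0)), (45, np.float64(496.0), np.float64(553.0)), (55, np.float64(498.0), np.float64(603.0)), (65, np.float64(499.0), np.float64(600.0)), (75, np.float64(500.0), np.float64(592.0)), (85, np.float64(501.0), np.float64(580.0)), (95, np.float64(513.0), np.float64(575.0)), (105, np.float64(532.0), np.float64(566.0)), (115, np.float64(540.0), np.float64(5
[... 2839 characters left out ...]
0)), (105, np.float64(550.0), np.float64(562.0)), (115, np.float64(552.0), np.float64(615.0)), (125, np.float64(556.0), np.float64(617.0)), (135, np.float64(558.0), np.float64(618.0)), (145, np.float64(558.0), np.float64(613.0)), (155, np.float64(558.0), np.float64(562.0))]
s 0 [ 462.9 -324.    98. ]
s 1 [567.8  51.7 112. ]
s 2 [571.2 120.4 112. ]
t 0 [ 467.  -331.4   98. ]
t 1 [572.9 121.8 112. ]
t 2 [562.8  45.7 112. ]
tri [ 468.41169729 -332.68543609   93.05225448] [568.21560186  47.43312418 107.92581637]
s jar 399 [ 441. -351.   20.] [ 487. -305.  112.] 108.38540882642819 table 0.5359008365813906
t jar 488 [ 444. -354.   20.] [ 491. -309.  113.] 111.03492087931876 table 0.868017166003483
```

Add to h.py:
```python
from scipy.spatial.transform import Rotation as Ro
def tool(phi,tau):
    f=np.array([np.cos(np.radians(phi)),np.sin(np.radians(phi)),0]);u=np.array([0,0,1]);t=np.radians(tau)
    x=np.cos(t)*f+np.sin(t)*u;z=np.sin(t)*f-np.cos(t)*u
    return np.c_[x,np.cross(z,x),z]
def plan(p,R0,tgt,phi,tau):
    """rotation (tool axes) then translation in the NEW tool axes"""
    R1=tool(phi,tau);rv=Ro.from_matrix(R0.T@R1).as_rotvec()
    print("rotvec",rv.round(3),"| shift in old axes",(R0.T@(tgt-p)).round(1),"| in new axes",(R1.T@(tgt-p)).round(1))
    return R1
def R_of(st): return Ro.from_rotvec(st["tool_rot"]).as_matrix()
```

Run:
```python
from h import *
from workcell import arm
st=arm.read_state();R=R_of(st);p=st["ee_pos"]
g=np.array([466,-329,63.]);R1=tool(-35,40)
g+=R1[:,2]*2*np.array([1,1,0])
pre=g-110*R1[:,2];print(g,pre)
a=pre.copy();a[2]=222
plan(p,R,a,-35,40);plan(a,R1,pre,-35,40)
# mug, fork, spoon in both views
for n in("scene0","top0"):
    d=load(n);C=cloud(d)
    m=(C[...,0]>340)&(C[...,0]<520)&(C[...,1]>80)&(C[...,1]<300)&(C[...,2]>60)&(C[...,2]<115)
    q=C[m];print(n,"mug",len(q),np.percentile(q,2,0).round(),np.percentile(q,98,0).round())
```

```text
[ 467.05308157 -329.73737565   63.        ] [ 409.13359527 -289.18171474  147.26488874]
rotvec [-0.297  0.656  0.81 ] | shift in old axes [ 3.306e+02 -1.979e+02 -1.000e-01] | in new axes [  54.9 -378.6   45.3]
rotvec [0. 0. 0.] | shift in old axes [-48.    0.   57.3] | in new axes [-48.    0.   57.3]
scene0 mug 1131 [352. 182.  60.] [461. 262. 101.]
top0 mug 1040 [356. 180.  60.] [464. 258. 103.]
```

Request:
shift_gripper([
  [[1, 30, -18, 0, 0, 0, 0], [1, 30, -18, 0, 0, 0, 0], [1, 30, -18, 0, 0, 0, 0], [1, 30, -18, 0, 0, 0, 0], [1, 30, -18, 0, 0, 0, 0], [1, 30, -18, 0, 0, 0, 0], [1, 30, -18, 0, 0, 0, 0], [1, 30, -18, 0, 0, 0, 0], [1, 30, -18, 0, 0, 0, 0], [1, 30, -18, 0, 0, 0, 0], [1, 30, -18, 0, 0, 0, 0], [1, 0, 0, 0, 0, 0, 0]],
])

```text
time_s: 1.6
ee_pos: [409.4, -288.2, 221.9]
tool_rot: [-3.118, -0.374, 0.001]
wrist_force: [0.3, -0.5, -0.4]
grip_width: 0.999
gripper_force: 0.0
```

Request:
shift_gripper([
  [[1, 0, 0, 0, -0.033, 0.073, 0.09], [1, 0, 0, 0, -0.033, 0.073, 0.09], [1, 0, 0, 0, -0.033, 0.073, 0.09], [1, 0, 0, 0, -0.033, 0.073, 0.09], [1, 0, 0, 0, -0.033, 0.073, 0.09], [1, 0, 0, 0, -0.033, 0.073, 0.09], [1, 0, 0, 0, -0.033, 0.073, 0.09], [1, 0, 0, 0, -0.033, 0.073, 0.09], [1, 0, 0, 0, -0.033, 0.073, 0.09], [1, 0, 0, 0, 0, 0, 0]],
])

```text
time_s: 2.85
ee_pos: [407.0, -288.9, 220.5]
tool_rot: [2.645, -0.833, 0.96]
wrist_force: [-0.5, -0.4, 0.2]
grip_width: 1.002
gripper_force: 0.0
```

Run:
```python
from h import *
from workcell import arm
for n in("scene","top"):
    d=arm.get_image(n);cv2.imwrite(f"pics/{n}1.png",d["pixels"][:,:,::-1]);np.savez(f"{n}1.npz",**d)
st=arm.read_state();R=R_of(st);p=st["ee_pos"];print(p,st["q"].round(2),R.round(3).tolist())
R1=tool(-35,40);g=np.array([467,-329.7,63.])
plan(p,R,g-100*R1[:,2],-35,40);plan(p,R,g,-35,40)
i=np.hstack([cv2.imread("pics/scene1.png")[180:340,180:380],cv2.imread("pics/top1.png")[140:300,170:430]])
print(i.shape)
cv2.imwrite("pics/b1.png",cv2.resize(i,None,fx=1.7,fy=1.7,interpolation=cv2.INTER_CUBIC))
```

```text
[ 408.30840781 -290.46887567  222.67111785] [-0.92 -0.39  2.25  0.34  0.63  1.05] [[0.628, -0.573, 0.527], [-0.437, -0.819, -0.371], [0.644, 0.002, -0.765]]
rotvec [ 0.002 -0.002  0.002] | shift in old axes [-48.7  -1.7  67.6] | in new axes [-48.6  -1.5  67.7]
rotvec [ 0.002 -0.002  0.002] | shift in old axes [-48.8  -1.9 167.6] | in new axes [-48.6  -1.5 167.7]
(160, 460, 3)
```

View pics/b1.png

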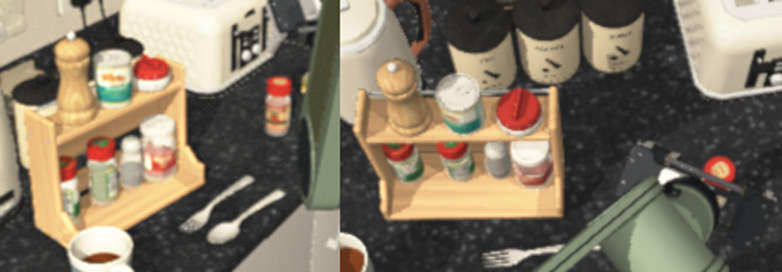

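The top crop shows the rack unobstructed: lids near (399,147) and (456,147), shaker (498,155), jam (531,155). The gripper is poised beside the red jar at (720,172). I'll approach and grip.

Request:
shift_gripper([
  [[1, -16, -0.5, 20, 0, 0, 0], [1, -16, -0.5, 20, 0, 0, 0], [1, -16, -0.5, 20, 0, 0, 0], [1, -0.7, 0, 20, 0, 0, 0], [1, 0, 0, 20, 0, 0, 0], [1, 0, 0, 20, 0, 0, 0], [1, 0, 0, 20, 0, 0, 0], [1, 0, 0, 15, 0, 0, 0], [1, 0, 0, 12, 0, 0, 0], [1, 0, 0, 0, 0, 0, 0]],
])

```text
time_s: 4.2
ee_pos: [467.8, -330.3, 63.1]
tool_rot: [2.643, -0.833, 0.964]
wrist_force: [-0.5, -0.6, 0.2]
grip_width: 0.997
gripper_force: 0.0
```

Run:
```python
from h import *
from workcell import arm
t=arm.get_image("top");np.savez("top2.npz",**t)
st=arm.read_state();p=st["ee_pos"];print(p,(R_of(st).T@(np.array([467,-329.7,63.])-p)).round(1))
# row measurement from the clear top1 view, in the rack frame
s,d=load("scene1"),load("top1")
y=np.radians(-8.9);B=np.array([[np.cos(y),-np.sin(y),0],[np.sin(y),np.cos(y),0],[0,0,1]]);o=np.array([549,26,0])
for n,d in(("s",s),("t",d)):
    L=(cloud(d)-o)@B;h=cv2.cvtColor(d["pixels"],cv2.COLOR_RGB2HSV)
    # base board front edge / ends
    w=(h[...,0]>8)&(h[...,0]<22)&(h[...,1]>70)&(h[...,2]>110)
    b=L[w&(abs(L[...,2]-16)<5)&(abs(L[...,0])<75)&(abs(L[...,1])<160)]
    f=b[(b[:,1]>-110)&(b[:,1]<40)];e=[np.percentile(f[(f[:,1]>a)&(f[:,1]<a+15),0],4) for a in range(-105,30,15)]
    print(n,"front x",np.round(e,1),"y ends",np.percentile(b[:,1],[1,99]).round())
    for z0 in (182,):
        b=L[w&(abs(L[...,2]-188)<6)&(abs(L[...,0])<75)&(abs(L[...,1])<160)];print(" shelf",np.percentile(b,[1,99],axis=0).round(1).tolist())
    # row: non-wood points between z 60..125 in front part
    for a,c in((25,60),(60,98),(98,126)):
        m=(~w)&(L[...,2]>a)&(L[...,2]<c)&(L[...,0]>-15)&(L[...,0]<35)&(abs(L[...,1])<123)
        q=L[m];hist=np.histogram(q[:,1],np.arange(-125,130,5))[0];print(" z",a,c,hist.tolist())
    m=(((h[...,0]<6)|(h[...,0]>174))&(h[...,1]>150)&(h[...,2]>80)&(abs(L[...,1])<130)&(L[...,2]>98)&(L[...,2]<130)&(abs(L[...,0])<50)).astype(np.uint8)
    k,l,stt,ce=cv2.connectedComponentsWithStats(m)
    for j in range(1,k):
        if stt[j,4]>12:q=L[l==j];print(" lid",len(q),np.percentile(q,[3,97],axis=0).round(1).tolist())
```

```text
[ 467.61044268 -330.11556768   63.42351879] [-0.8  0.  -0.2]
s front x [-56.9 -57.3 -56.1 -55.5 -56.1 -54.1 -56.1 -54.8 -56.4] y ends [-126.  137.]
 shelf [[-16.1, -127.2, 182.2], [48.1, 137.5, 193.5]]
 z 25 60 [0, 0, 0, 0, 5, 4, 4, 6, 5, 9, 20, 34, 26, 0, 2, 5, 8, 17, 16, 25, 36, 41, 0, 0, 0, 0, 0, 5, 8, 18, 17, 25, 28, 41, 17, 0, 0, 0, 0, 0, 0, 1, 1, 11, 13, 18, 17, 10, 2, 0]
 z 60 98 [0, 0, 0, 0, 3, 9, 5, 7, 7, 17, 29, 38, 22, 3, 1, 12, 11, 17, 29, 40, 47, 5, 0, 0, 0, 0, 0, 9, 15, 18, 23, 28, 30, 58, 9, 0, 0, 0, 0, 0, 0, 0, 9, 15, 16, 23, 28, 23, 13, 0]
 z 98 126 [0, 3, 12, 14, 18, 17, 17, 18, 20, 21, 29, 32, 18, 1, 1, 8, 9, 13, 11, 7, 0, 0, 0, 0, 0, 2, 9, 16, 15, 27, 23, 21, 31, 46, 8, 0, 0, 0, 0, 0, 1, 6, 17, 20, 20, 22, 23, 16, 5, 0]
 lid 138 [[-2.6, 9.5, 104.6], [32.6, 46.0, 124.8]]
 lid 84 [[-5.1, 84.9, 107.3], [22.5, 114.8, 123.6]]
t front x [-53.  -52.4 -52.5 -52.6 -52.3 -51.3 -50.9 -51.9 -51.5] y ends [-123.  124.]
 shelf [[-11.5, -136.5, 182.5], [53.8, 125.7, 193.5]]
 z 25 60 [2, 7, 8, 4, 7, 7, 7, 6, 5, 1, 0, 0, 2, 10, 12, 9, 11, 11, 8, 7, 5, 2, 0, 0, 5, 14, 10, 9, 9, 9, 8, 6, 3, 0, 0, 0, 0, 0, 0, 0, 15, 17, 12, 11, 11, 8, 7, 8, 2, 0]
 z 60 98 [2, 18, 17, 17, 13, 12, 7, 10, 11, 12, 7, 5, 4, 17, 18, 21, 14, 14, 16, 13, 6, 0, 0, 0, 7, 20, 19, 17, 16, 12, 8, 10, 7, 2, 0, 0, 0, 0, 0, 0, 22, 23, 16, 16, 13, 13, 9, 7, 4, 0]
 z 98 126 [4, 20, 24, 27, 29, 30, 31, 30, 30, 27, 25, 19, 2, 2, 13, 16, 19, 18, 15, 6, 0, 0, 0, 0, 0, 14, 18, 16, 19, 21, 16, 13, 11, 5, 0, 0, 0, 0, 0, 0, 9, 16, 20, 21, 20, 20, 17, 15, 8, 1]
 lid 111 [[-1.6, 79.9, 104.7], [16.0, 117.3, 125.6]]
 lid 113 [[0.8, 2.3, 105.0], [16.4, 38.8, 125.8]]
```

Request:
shift_gripper([
  [[0, 0, 0, 0, 0, 0, 0], [0, 0, 0, 0, 0, 0, 0], [0, 0, 0, 0, 0, 0, 0], [0, 0, 0, 0, 0, 0, 0], [0, 0, 0, 0, 0, 0, 0], [0, 0, 0, 0, 0, 0, 0], [0, 0, 0, 0, 0, 0, 0], [0, 0, 0, 0, 0, 0, 0]],
])

```text
time_s: 5.25
ee_pos: [467.1, -329.4, 63.5]
tool_rot: [2.642, -0.833, 0.965]
wrist_force: [-0.7, -0.5, 0.9]
grip_width: 0.467
gripper_force: 29.9
```

Request:
shift_gripper([
  [[0, 6.4, 0, -7.7, 0, 0, 0], [0, 13, 0, -15.3, 0, 0, 0], [0, 13, 0, -15.3, 0, 0, 0], [0, 13, 0, -15.3, 0, 0, 0], [0, 13, 0, -15.3, 0, 0, 0], [0, 0, 0, 0, 0, 0, 0]],
])

```text
time_s: 6.0
ee_pos: [467.9, -329.7, 155.1]
tool_rot: [2.641, -0.831, 0.967]
wrist_force: [0.6, 0.1, -1.9]
grip_width: 0.465
gripper_force: 29.9
```

Run:
```python
from h import *
from workcell import arm
for n in("scene","top"):
    d=arm.get_image(n);np.savez(f"{n}3.npz",**d);cv2.imwrite(f"pics/{n}3.png",d["pixels"][:,:,::-1])
    C=cloud(d);h=cv2.cvtColor(d["pixels"],cv2.COLOR_RGB2HSV)
    m=((h[...,0]<6)|(h[...,0]>174))&(h[...,1]>150)&(h[...,2]>80)&(C[...,1]<-250)&(C[...,0]>400)&(C[...,0]<540)&(C[...,2]>100)
    q=C[m];print(n,len(q),np.percentile(q,[3,97],axis=0).round(1).tolist())
P=[arm.read_state() for _ in range(1)];st=P[0];p=st["ee_pos"];R=R_of(st);print(p,st["gripper_force"],st["grip_width"],st["q"].round(2))
y=np.radians(-8.9);B=np.array([[np.cos(y),-np.sin(y),0],[np.sin(y),np.cos(y),0],[0,0,1]]);o=np.array([549,26,0])
for z in(150,):
    a=o+B@np.array([-100,62,0]);a[2]=p[2];print(a);plan(p,R,a,-8.9,40)
```

```text
scene 1 [[466.4, -310.8, 131.8], [466.4, -310.8, 131.8]]
top 127 [[451.3, -349.9, 189.8], [490.8, -310.5, 200.2]]
[ 466.8030899  -328.42189185  152.49264639] 29.907466216518515 0.465655640060004 [-0.85 -0.07  2.17  0.43  0.38  0.98]
[459.79605737 102.72455031 152.49264639]
rotvec [ 0.293 -0.    -0.349] | shift in old axes [-193.7 -349.2 -162.8] | in new axes [ -56.4 -424.9  -47.3]
```

Request:
shift_gripper([
  [[0, 0, 0, 0, 0.049, 0, -0.058], [0, 0, 0, 0, 0.049, 0, -0.058], [0, 0, 0, 0, 0.049, 0, -0.058], [0, 0, 0, 0, 0.049, 0, -0.058], [0, 0, 0, 0, 0.049, 0, -0.058], [0, 0, 0, 0, 0.049, 0, -0.058], [0, -2, -15, -2, 0, 0, 0], [0, -4.4, -34, -3.8, 0, 0, 0], [0, -4.4, -34, -3.8, 0, 0, 0], [0, -4.4, -34, -3.8, 0, 0, 0], [0, -4.4, -34, -3.8, 0, 0, 0], [0, -4.4, -34, -3.8, 0, 0, 0], [0, -4.4, -34, -3.8, 0, 0, 0], [0, -4.4, -34, -3.8, 0, 0, 0], [0, -4.4, -34, -3.8, 0, 0, 0], [0, -4.4, -34, -3.8, 0, 0, 0], [0, -4.4, -34, -3.8, 0, 0, 0], [0, -4.4, -34, -3.8, 0, 0, 0], [0, -4.4, -34, -3.8, 0, 0, 0], [0, 0, 0, 0, 0, 0, 0]],
])

```text
time_s: 8.6
ee_pos: [459.1, 95.5, 152.5]
tool_rot: [2.899, -0.216, 1.05]
wrist_force: [0.5, -1.2, -1.9]
grip_width: 0.467
gripper_force: 29.9
```

Add to h.py:
```python
yr=np.radians(-8.9);B=np.array([[np.cos(yr),-np.sin(yr),0],[np.sin(yr),np.cos(yr),0],[0,0,1]]);o=np.array([549,26,0])
```

Run:
```python
from h import *
from workcell import arm
for n in("scene","top"):
    d=arm.get_image(n);np.savez(f"{n}4.npz",**d);cv2.imwrite(f"pics/{n}4.png",d["pixels"][:,:,::-1])
    L=(cloud(d)-o)@B;h=cv2.cvtColor(d["pixels"],cv2.COLOR_RGB2HSV)
    m=((h[...,0]<6)|(h[...,0]>174))&(h[...,1]>150)&(h[...,2]>80)&(L[...,0]<-60)&(L[...,0]>-150)&(abs(L[...,1])<130)&(L[...,2]>130)
    q=L[m];print(n,len(q),np.percentile(q,[3,97],axis=0).round(1).tolist() if len(q) else 0)
st=arm.read_state();p=st["ee_pos"];R=R_of(st);print(p,"rack",(B.T@(p-o)).round(1),st["q"].round(2))
def at(x,y,z): return o+B@np.array([x,y,z])
plan(p,R,at(-29+1.3,62,63+16+6),-8.9,40)
i=np.hstack([cv2.imread("pics/scene4.png")[180:360,160:360],cv2.imread("pics/top4.png")[140:320,130:330]])
cv2.imwrite("pics/b4.png",cv2.resize(i,None,fx=2,fy=2,interpolation=cv2.INTER_CUBIC))
```

```text
scene 2 [[-114.4, 69.6, 130.1], [-114.1, 72.4, 131.3]]
top 148 [[-115.1, 31.0, 190.6], [-77.8, 72.8, 201.1]]
[459.4376936   92.89077203 152.60621697] rack [-98.8  52.2 152.6] [ 0.15 -0.28  2.34 -0.45  0.45  2.22]
rotvec [-0.     0.003  0.002] | shift in old axes [11.4 -9.7 97.5] | in new axes [11.  -9.8 97.5]
```

View pics/b4.png

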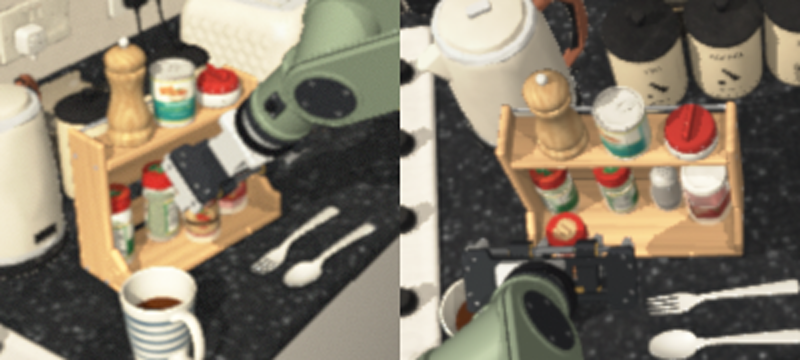

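The crops show the jar held upright over the board's front, at (567,228) in the top view, a little right of the gap between the lids at (552,175) and (615,175). I'll move 9 mm left, then go down along the tool axis.

Request:
shift_gripper([
  [[0, 0, -4.5, 0, 0, 0, 0], [0, 0, -4.5, 0, 0, 0, 0], [0, 2.2, 0, 19.5, 0, 0, 0], [0, 2.2, 0, 19.5, 0, 0, 0], [0, 2.2, 0, 19.5, 0, 0, 0], [0, 2.2, 0, 19.5, 0, 0, 0], [0, 2.2, 0, 19.5, 0, 0, 0], [0, 0, 0, 0, 0, 0, 0]],
])

```text
time_s: 9.7
ee_pos: [532.9, 88.9, 85.3]
tool_rot: [2.894, -0.228, 1.049]
wrist_force: [-0.6, -0.1, -1.8]
grip_width: 0.467
gripper_force: 29.9
```

Run:
```python
from h import *
from workcell import arm
for n in("scene","top"):
    d=arm.get_image(n);np.savez(f"{n}5.npz",**d);cv2.imwrite(f"pics/{n}5.png",d["pixels"][:,:,::-1])
    L=(cloud(d)-o)@B;h=cv2.cvtColor(d["pixels"],cv2.COLOR_RGB2HSV)
    m=(((h[...,0]<6)|(h[...,0]>174))&(h[...,1]>150)&(h[...,2]>80)&(L[...,0]<40)&(L[...,0]>-150)&(abs(L[...,1])<130)&(L[...,2]>95)&(L[...,2]<145)).astype(np.uint8)
    k,l,s_,c_=cv2.connectedComponentsWithStats(m)
    for j in range(1,k):
        if s_[j,4]>10:q=L[l==j];print(n,len(q),np.percentile(q,[3,97],axis=0).round(1).tolist())
st=arm.read_state();p=st["ee_pos"];print(p,"rack",(B.T@(p-o)).round(1),st["wrist_force"].round(1))
```

```text
scene 43 [[-4.5, 101.0, 105.9], [4.9, 115.0, 124.0]]
top 112 [[-0.7, 79.1, 105.3], [15.2, 117.3, 127.1]]
top 109 [[0.5, 1.9, 105.7], [16.9, 38.1, 126.1]]
top 121 [[-40.5, 38.6, 124.9], [-3.5, 79.5, 134.0]]
[532.54815849  89.36722082  86.26468399] rack [-26.1  60.1  86.3] [-0.2  0.6 -1.3]
```

Request:
shift_gripper([
  [[0, -2.4, 0, 1.2, 0, 0, 0], [0, -2.4, 0, 1.2, 0, 0, 0], [0, 0, 0, 0, 0, 0, 0], [0, 0, 0, 0, 0, 0, 0]],
])

```text
time_s: 10.3
ee_pos: [530.6, 90.3, 81.6]
tool_rot: [2.894, -0.226, 1.052]
wrist_force: [-0.1, 0.2, -0.9]
grip_width: 0.467
gripper_force: 29.9
```

Request:
shift_gripper([
  [[0, -0.6, 0, 0.8, 0, 0, 0], [0, 0, 0, 0, 0, 0, 0]],
])

```text
time_s: 10.55
ee_pos: [530.6, 90.2, 80.4]
tool_rot: [2.894, -0.226, 1.052]
wrist_force: [-0.1, -0.5, -0.8]
grip_width: 0.469
gripper_force: 29.9
```

Request:
shift_gripper([
  [[0, -0.6, 0, 0.8, 0, 0, 0], [0, 0, 0, 0, 0, 0, 0]],
])

```text
time_s: 10.8
ee_pos: [530.9, 90.2, 79.5]
tool_rot: [2.894, -0.226, 1.052]
wrist_force: [-0.5, -0.0, 0.1]
grip_width: 0.466
gripper_force: 29.9
```

Request:
shift_gripper([
  [[0, -0.5, 0, 0.6, 0, 0, 0], [0, 0, 0, 0, 0, 0, 0], [0, 0, 0, 0, 0, 0, 0]],
])

```text
time_s: 11.18
ee_pos: [531.4, 90.2, 79.5]
tool_rot: [2.893, -0.226, 1.054]
wrist_force: [-1.9, -1.5, 5.8]
grip_width: 0.466
gripper_force: 29.9
```

Request:
shift_gripper([
  [[0.5, 0, 0, 0, 0, 0, 0], [0.55, 0, 0, 0, 0, 0, 0], [0.65, 0, 0, 0, 0, 0, 0], [0.7, 0, 0, 0, 0, 0, 0], [0.7, 0, 0, 0, 0, 0, 0], [0.7, 0, 0, -8, 0, 0, 0], [0.7, 0, 0, -18, 0, 0, 0], [0.7, 0, 0, -22, 0, 0, 0], [0.7, 0, 0, -22, 0, 0, 0], [0.7, 0, 0, 0, 0, 0, 0]],
])

```text
time_s: 12.42
ee_pos: [486.7, 97.6, 133.7]
tool_rot: [2.893, -0.226, 1.057]
wrist_force: [0.1, 0.5, -0.7]
grip_width: 0.701
gripper_force: 0.0
```

Run:
```python
from h import *
from workcell import arm
for n in("scene","top"):
    d=arm.get_image(n);np.savez(f"{n}6.npz",**d);cv2.imwrite(f"pics/{n}6.png",d["pixels"][:,:,::-1])
    L=(cloud(d)-o)@B;h=cv2.cvtColor(d["pixels"],cv2.COLOR_RGB2HSV)
    m=(((h[...,0]<6)|(h[...,0]>174))&(h[...,1]>150)&(h[...,2]>80)&(L[...,0]<40)&(L[...,0]>-150)&(abs(L[...,1])<130)&(L[...,2]>95)&(L[...,2]<145)).astype(np.uint8)
    k,l,s_,c_=cv2.connectedComponentsWithStats(m)
    for j in range(1,k):
        if s_[j,4]>10:q=L[l==j];print(n,len(q),np.percentile(q,[3,97],axis=0).round(1).tolist())
st=arm.read_state();p=st["ee_pos"];print(p,"rack",(B.T@(p-o)).round(1),st["wrist_force"].round(1))
i=np.hstack([cv2.imread("pics/scene6.png")[180:340,170:370],cv2.imread("pics/top6.png")[140:300,130:330]])
cv2.imwrite("pics/b6.png",cv2.resize(i,None,fx=2,fy=2,interpolation=cv2.INTER_CUBIC))
```

```text
scene 45 [[-32.4, 42.5, 99.7], [30.2, 81.9, 124.4]]
scene 83 [[-4.4, 83.9, 106.3], [22.8, 115.1, 124.6]]
top 112 [[-0.9, 79.4, 104.9], [15.0, 116.9, 126.2]]
top 111 [[0.4, 1.7, 104.7], [17.3, 38.7, 126.3]]
top 183 [[-47.0, 38.5, 106.4], [-6.5, 77.9, 126.5]]
[486.52541975  97.17223103 132.32270766] rack [-72.7  60.6 132.3] [-0.1 -0.7  0. ]
```

View pics/b6.png

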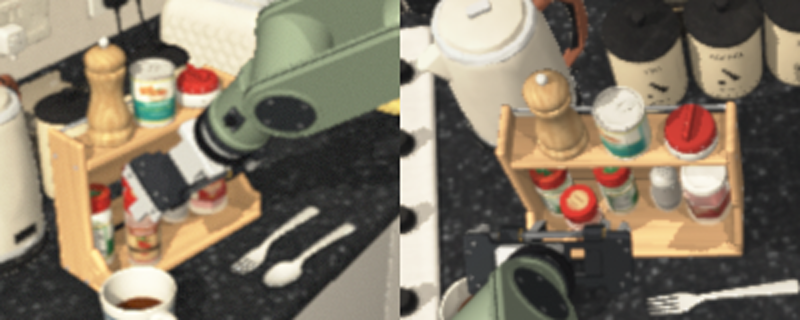

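The jar stands upright on the board at (580,205) in the top crop, in front of the gap. I'll back off, close the fingers and drop to push height.

Request:
shift_gripper([
  [[0.7, -7.7, 0, -6.5, 0, 0, 0], [0.7, -7.7, 0, -6.5, 0, 0, 0], [0, 0, 0, 0, 0, 0, 0], [0, 0, 0, 0, 0, 0, 0], [0, 0, 0, 0, 0, 0, 0], [0, 0, 0, 0, 0, 0, 0], [0, 0, 0, 0, 0, 0, 0], [0, 0, 0, 0, 0, 0, 0], [0, 0, 0, 0, 0, 0, 0], [0, -9.3, 0, 11.1, 0, 0, 0], [0, -9.3, 0, 11.1, 0, 0, 0], [0, -9.3, 0, 11.1, 0, 0, 0], [0, 0, 0, 0, 0, 0, 0]],
])

```text
time_s: 14.15
ee_pos: [465.4, 100.0, 87.6]
tool_rot: [2.895, -0.225, 1.047]
wrist_force: [0.6, 0.0, 0.3]
grip_width: 0.004
gripper_force: 0.0
```

```bash
python3 -c "
from h import *
from workcell import arm
st=arm.read_state();p=st['ee_pos'];print('rack',(B.T@(p-o)).round(1),(R_of(st)-tool(-8.9,40)).round(3).tolist())"
```

```text
rack [-94.1  60.2  87.6] [[0.002, -0.0, -0.003], [0.001, 0.0, -0.001], [-0.003, 0.002, -0.002]]
```

Request:
shift_gripper([
  [[0, 4.6, 0, 3.86, 0, 0, 0], [0, 4.6, 0, 3.86, 0, 0, 0], [0, 4.6, 0, 3.86, 0, 0, 0], [0, 2.3, 0, 1.93, 0, 0, 0], [0, 2.3, 0, 1.93, 0, 0, 0], [0, 2.3, 0, 1.93, 0, 0, 0], [0, 2.3, 0, 1.93, 0, 0, 0], [0, 2.3, 0, 1.93, 0, 0, 0], [0, 2.3, 0, 1.93, 0, 0, 0], [0, 2.3, 0, 1.93, 0, 0, 0], [0, 2.3, 0, 1.93, 0, 0, 0], [0, 2.3, 0, 1.93, 0, 0, 0]],
])

```text
time_s: 15.65
ee_pos: [511.1, 93.3, 88.9]
tool_rot: [2.894, -0.226, 1.052]
wrist_force: [-1.2, 0.2, 1.7]
grip_width: 0.005
gripper_force: 0.7
```

Create look.py:
```python
from h import *
from workcell import arm
import sys
k0=sys.argv[1]
for n in("scene","top"):
    d=arm.get_image(n);np.savez(f"{n}{k0}.npz",**d);cv2.imwrite(f"pics/{n}{k0}.png",d["pixels"][:,:,::-1])
    L=(cloud(d)-o)@B;h=cv2.cvtColor(d["pixels"],cv2.COLOR_RGB2HSV)
    m=(((h[...,0]<6)|(h[...,0]>174))&(h[...,1]>150)&(h[...,2]>80)&(L[...,0]<40)&(L[...,0]>-150)&(abs(L[...,1])<130)&(L[...,2]>95)&(L[...,2]<145)).astype(np.uint8)
    k,l,s_,c_=cv2.connectedComponentsWithStats(m)
    for j in range(1,k):
        if s_[j,4]>10:q=L[l==j];print(n,len(q),np.percentile(q,[3,97],axis=0).round(1).tolist())
st=arm.read_state();p=st["ee_pos"];print("rack",(B.T@(p-o)).round(1),st["wrist_force"].round(1))
i=np.hstack([cv2.imread(f"pics/scene{k0}.png")[180:340,170:370],cv2.imread(f"pics/top{k0}.png")[140:300,130:330]])
cv2.imwrite(f"pics/b{k0}.png",cv2.resize(i,None,fx=2,fy=2,interpolation=cv2.INTER_CUBIC))
```

```bash
python3 look.py 7
```

```text
scene 75 [[-1.6, 4.8, 113.2], [33.6, 44.4, 124.2]]
scene 89 [[-3.4, 75.6, 107.4], [22.5, 115.2, 124.9]]
top 373 [[-16.9, 3.5, 107.2], [15.2, 113.6, 129.3]]
rack [-47.7  60.6  89. ] [-0.   0.2  0.9]
```

Request:
shift_gripper([
  [[0, 2.3, 0, 1.93, 0, 0, 0], [0, 2.3, 0, 1.93, 0, 0, 0], [0, 2.3, 0, 1.93, 0, 0, 0], [0, 2.3, 0, 1.93, 0, 0, 0], [0, 2.3, 0, 1.93, 0, 0, 0], [0, 0, 0, 0, 0, 0, 0]],
])

```text
time_s: 16.5
ee_pos: [523.9, 91.0, 87.9]
tool_rot: [2.895, -0.226, 1.048]
wrist_force: [-13.3, 2.4, 9.8]
grip_width: 0.008
gripper_force: 8.0
```

```bash
python3 look.py 8
```

```text
scene 43 [[7.2, 22.4, 116.3], [33.6, 37.4, 127.3]]
scene 65 [[-2.4, 74.9, 107.9], [27.2, 114.0, 125.4]]
top 324 [[0.8, -4.1, 107.1], [17.3, 113.7, 128.4]]
rack [-34.9  60.3  87.8] [-13.    2.8   9.6]
```

View pics/b8.png

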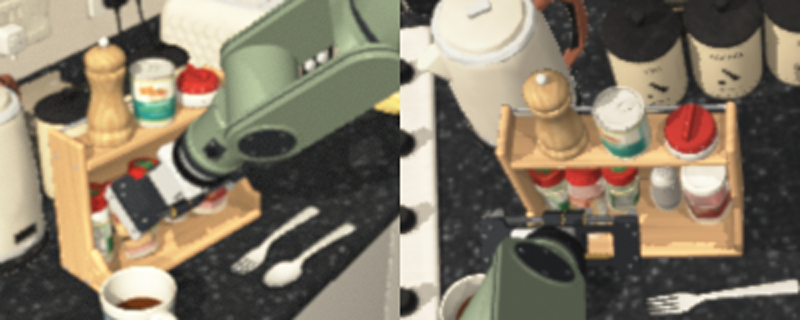

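The middle lid, at (583,180) in the top crop, is now nearly level with its neighbours and the force is up to 13 N. Before going further I'll check the lid fronts, the tilt and the hand position.

Run:
```python
from h import *
for n in("top8","top6","scene8"):
    d=load(n);L=(cloud(d)-o)@B
    h=cv2.cvtColor(d["pixels"],cv2.COLOR_RGB2HSV);r=((h[...,0]<6)|(h[...,0]>174))&(h[...,1]>140)&(h[...,2]>70)
    for a in range(-110,125,10):
        b=(L[...,1]>a)&(L[...,1]<a+10)&(L[...,0]<60)&(L[...,0]>-60)
        f=lambda m:(np.percentile(L[m][:,0],10).round(1),int(m.sum()),L[m][:,2].max().round()) if m.sum()>2 else None
        print(n,a,"lid",f(b&r&(L[...,2]>100)&(L[...,2]<132)),"z60-98",f(b&(L[...,2]>60)&(L[...,2]<98)),"z22-55",f(b&(L[...,2]>22)&(L[...,2]<55)))
```

```bash
python3 -c "
import cv2
i=cv2.imread('pics/top8.png')[205:260,185:275]
cv2.imwrite('pics/z8.png',cv2.resize(i,None,fx=7,fy=7,interpolation=cv2.INTER_CUBIC))"
```

```text
top8 -110 lid None z60-98 (np.float64(-12.5), 30, np.float64(97.0)) z22-55 (np.float64(-12.7), 22, np.float64(54.0))
top8 -100 lid None z60-98 (np.float64(-12.8), 27, np.float64(98.0)) z22-55 (np.float64(-13.1), 20, np.float64(54.0))
top8 -90 lid None z60-98 (np.float64(-12.7), 27, np.float64(98.0)) z22-55 (np.float64(-14.3), 20, np.float64(54.0))
top8 -80 lid None z60-98 (np.float64(-11.8), 22, np.float64(95.0)) z22-55 (np.float64(-12.6), 15, np.float64(55.0))
top8 -70 lid None z60-98 (np.float64(3.1), 12, np.float64(89.0)) z22-55 (np.float64(-40.6), 14, np.float64(54.0))
top8 -60 lid None z60-98 (np.float64(9.4), 47, np.float64(98.0)) z22-55 (np.float64(5.9), 29, np.float64(54.0))
top8 -50 lid None z60-98 (np.float64(4.3), 37, np.float64(98.0)) z22-55 (np.float64(-28.6), 22, np.float64(54.0))
top8 -40 lid None z60-98 (np.float64(4.8), 27, np.float64(96.0)) z22-55 (np.float64(2.0), 22, np.float64(55.0))
top8 -30 lid None z60-98 (np.float64(8.3), 23, np.float64(97.0)) z22-55 (np.float64(6.3), 12, np.float64(54.0))
top8 -20 lid None z60-98 (np.float64(46.5), 7, np.float64(67.0)) z22-5
[... 6682 characters left out ...]
13.8), 5, np.float64(125.0)) z60-98 (np.float64(-6.6), 35, np.float64(96.0)) z22-55 (np.float64(-21.0), 24, np.float64(55.0))
scene8 90 lid (np.float64(-0.1), 13, np.float64(126.0)) z60-98 (np.float64(-2.3), 33, np.float64(97.0)) z22-55 (np.float64(-2.8), 24, np.float64(54.0))
scene8 100 lid (np.float64(-2.3), 29, np.float64(124.0)) z60-98 (np.float64(-2.5), 41, np.float64(97.0)) z22-55 (np.float64(-3.5), 31, np.float64(55.0))
scene8 110 lid (np.float64(-0.5), 15, np.float64(125.0)) z60-98 (np.float64(-1.5), 36, np.float64(97.0)) z22-55 (np.float64(-0.7), 9, np.float64(55.0))
scene8 120 lid None z60-98 (np.float64(-20.9), 17, np.float64(98.0)) z22-55 (np.float64(-48.5), 11, np.float64(53.0))
```

View pics/z8.png

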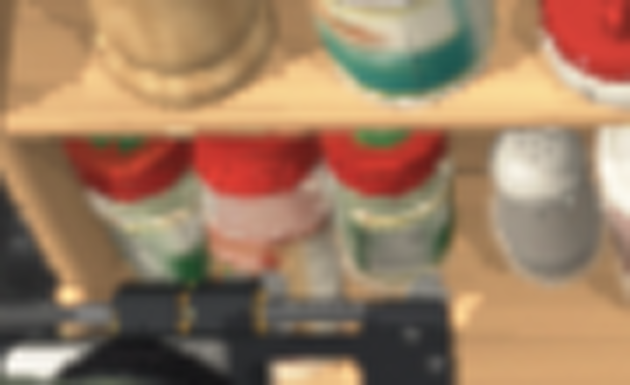

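The lid is home but the lower body is still about 40 mm out (z 22–55 at x about -40), so the jar is leaning back. I'll ease off, see how it rests, then push low at its base.

Request:
shift_gripper([
  [[0, -1.5, 0, -1.3, 0, 0, 0], [0, -1.5, 0, -1.3, 0, 0, 0], [0, -1.5, 0, -1.3, 0, 0, 0], [0, -2.3, 0, -1.93, 0, 0, 0], [0, -4.6, 0, -3.86, 0, 0, 0], [0, -7, 0, -6, 0, 0, 0], [0, -10, 0, -8, 0, 0, 0], [0, -10, 0, -8, 0, 0, 0], [0, 0, 0, 0, 0, 0, 0]],
])

```text
time_s: 17.73
ee_pos: [475.0, 98.9, 88.0]
tool_rot: [2.895, -0.224, 1.051]
wrist_force: [-0.4, 1.3, -0.3]
grip_width: 0.008
gripper_force: 0.0
```

```bash
python3 look.py 9
```

Run:
```python
from h import *
a=cv2.imread("pics/scene9.png")[215:315,200:300];b=cv2.imread("pics/top9.png")[190:290,170:290]
cv2.imwrite("pics/z9.png",np.hstack([cv2.resize(a,None,fx=3.6,fy=3.6,interpolation=2),cv2.resize(b,None,fx=3.6,fy=3.6,interpolation=2)]))
for n in("top9","scene9"):
    d=load(n);L=(cloud(d)-o)@B
    for z in range(22,130,12):
        m=(L[...,1]>50)&(L[...,1]<70)&(L[...,0]<60)&(L[...,0]>-52)&(L[...,2]>z)&(L[...,2]<z+12)
        if m.sum()>3:print(n,z,np.percentile(L[m][:,0],[5,20,50]).round(1),m.sum())
```

```text
scene 307 [[-2.1, 5.4, 107.7], [25.5, 112.2, 126.8]]
top 337 [[0.7, -4.1, 106.7], [16.6, 115.1, 129.8]]
rack [-82.9  60.8  88.8] [-0.4 -1.1 -0.6]
top9 34 [-38.2 -37.  -36. ] 19
top9 46 [-36.3 -33.2 -30.9] 32
top9 58 [-29.3 -27.7 -25.1] 33
top9 70 [-23.7 -21.2 -18.7] 33
top9 82 [-18.1 -15.1 -13. ] 33
top9 94 [-10.6  -8.9  -6.6] 40
top9 106 [-5.2 -2.2  0.3] 29
top9 118 [2.1 3.5 6.7] 47
scene9 34 [-42.2 -40.6 -37.7] 32
scene9 46 [-38.2 -36.4 -33.6] 26
scene9 58 [-32.5 -30.7 -26.6] 23
scene9 70 [-24.3 -22.8 -20.4] 13
scene9 82 [-18.7 -16.4 -12.7] 15
scene9 94 [-13.1 -10.8  -7. ] 37
scene9 106 [-5.  -3.3  0.6] 50
scene9 118 [-0.8  3.   8.9] 70
```

View pics/z9.png

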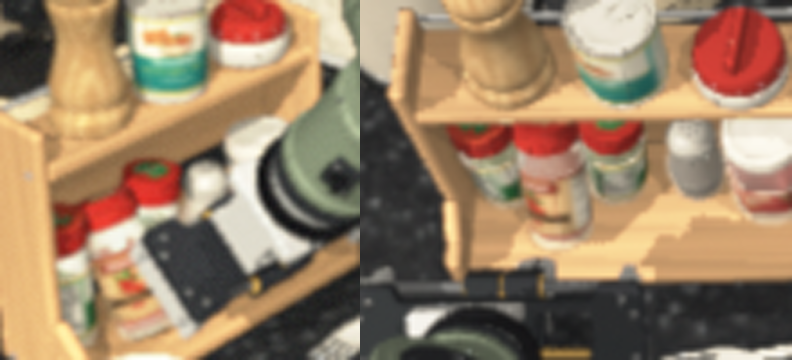

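The jar leans back about 28° between its neighbours: lid home, base at (555,225) in the top crop. I'll push the base in low with only the left finger, so the hand stays clear of the mug.

Run:
```python
from h import *
for n in("top9","scene9"):
    d=load(n);L=(cloud(d)-o)@B
    for a,b,x0,x1 in((34,70,-45,-12),(80,96,-20,-2)):
        m=(L[...,1]>0)&(L[...,1]<110)&(L[...,0]>x0)&(L[...,0]<x1)&(L[...,2]>a)&(L[...,2]<b);print(n,a,np.percentile(L[m][:,1],[3,50,97]).round(1))
```

```text
top9 34 [35.9 52.8 75.9]
top9 80 [39.4 54.4 74.1]
scene9 34 [56.1 71.1 80.6]
scene9 80 [ 60.8  73.  107.2]
```

Request:
shift_gripper([
  [[0.64, 0, 18, 0, 0, 0, 0], [0.64, 0, 18, 0, 0, 0, 0], [0.64, 0, 0, 0, 0, 0, 0], [0.64, -8.2, 0, 9.7, 0, 0, 0], [0.64, -8.2, 0, 9.7, 0, 0, 0], [0.64, -8.2, 0, 9.7, 0, 0, 0], [0.64, 0, 0, 0, 0, 0, 0]],
])

```text
time_s: 18.7
ee_pos: [470.8, 63.0, 54.7]
tool_rot: [2.9, -0.225, 1.042]
wrist_force: [0.3, -0.9, -0.4]
grip_width: 0.637
gripper_force: 0.0
```

```bash
python3 -c "
from h import *
from workcell import arm
st=arm.read_state();print((B.T@(st['ee_pos']-o)).round(1))"
```

```text
[-83.   24.5  54.7]
```

Request:
shift_gripper([
  [[0.64, -3, 1.5, 3.6, 0, 0, 0], [0.64, 6.2, 0, 5.2, 0, 0, 0], [0.64, 6.2, 0, 5.2, 0, 0, 0], [0.64, 3, 0, 2.5, 0, 0, 0], [0.64, 2, 0, 1.7, 0, 0, 0], [0.64, 2, 0, 1.7, 0, 0, 0], [0.64, 2, 0, 1.7, 0, 0, 0], [0.64, 2, 0, 1.7, 0, 0, 0], [0.64, 2, 0, 1.7, 0, 0, 0], [0.64, 2, 0, 1.7, 0, 0, 0], [0.64, 0, 0, 0, 0, 0, 0]],
])

```text
time_s: 20.08
ee_pos: [506.2, 56.4, 52.8]
tool_rot: [2.902, -0.229, 1.038]
wrist_force: [-2.1, 0.5, -0.4]
grip_width: 0.641
gripper_force: 0.4
```

Create prof.py:
```python
from h import *
import sys
for n in("top","scene"):
    d=load(n+sys.argv[1]);L=(cloud(d)-o)@B
    print(n,[(z,np.percentile(L[m][:,0],[5,50]).round(1).tolist()) for z in range(22,130,12) for m in [(L[...,1]>50)&(L[...,1]<68)&(L[...,0]<60)&(L[...,0]>-52)&(L[...,2]>z)&(L[...,2]<z+12)] if m.sum()>3])
```

```bash
python3 look.py 10; python3 prof.py 10
```

```text
scene 316 [[-2.4, 4.6, 108.7], [26.5, 110.6, 128.3]]
top 336 [[0.4, -4.4, 105.8], [17.2, 115.0, 129.7]]
rack [-47.1  23.5  52.8] [ 0.1 -0.4  0.4]
top [(34, [-31.8, -26.5]), (46, [-36.2, -26.0]), (58, [-44.0, -20.8]), (70, [-51.2, -16.0]), (82, [-13.7, -10.1]), (94, [-7.3, -4.7]), (106, [-2.6, 0.3]), (118, [1.1, 6.3])]
scene [(22, [-33.5, -31.6]), (34, [-48.7, -32.9]), (46, [-47.6, -28.5]), (58, [-49.1, -23.6]), (70, [-22.2, -18.0]), (82, [-15.8, -12.6]), (94, [-11.1, -8.1]), (106, [-6.3, -1.0]), (118, [-2.1, 16.1])]
```

Request:
shift_gripper([
  [[0.64, 2, 0, 1.7, 0, 0, 0], [0.64, 2, 0, 1.7, 0, 0, 0], [0.64, 2, 0, 1.7, 0, 0, 0], [0.64, 2, 0, 1.7, 0, 0, 0], [0.64, 2, 0, 1.7, 0, 0, 0], [0.64, 2, 0, 1.7, 0, 0, 0], [0.64, 0, 0, 0, 0, 0, 0]],
])

```text
time_s: 21.05
ee_pos: [521.7, 53.8, 52.5]
tool_rot: [2.902, -0.229, 1.038]
wrist_force: [-1.2, -0.8, -0.7]
grip_width: 0.637
gripper_force: 0.4
```

```bash
python3 look.py 11; python3 prof.py 11
```

```text
scene 322 [[-2.1, 2.1, 107.8], [27.3, 111.6, 127.5]]
top 327 [[1.0, -6.6, 106.6], [17.1, 113.9, 129.2]]
rack [-31.3  23.3  52.6] [-0.2 -0.4 -0.4]
top [(34, [-14.7, -11.6]), (46, [-21.3, -11.2]), (58, [-30.1, -9.9]), (70, [-34.6, -7.2]), (82, [-5.9, -3.2]), (94, [-4.2, 0.2]), (106, [-1.9, 1.7]), (118, [2.1, 7.2])]
scene [(22, [-19.3, -17.5]), (34, [-35.6, -15.6]), (46, [-43.2, -24.4]), (58, [-43.5, -12.3]), (70, [-19.2, -9.0]), (82, [-10.6, -6.2]), (94, [-5.4, -2.1]), (106, [-4.6, -1.5]), (118, [-1.0, 15.4])]
```

Request:
shift_gripper([
  [[0.64, 2, 0, 1.7, 0, 0, 0], [0.64, 2, 0, 1.7, 0, 0, 0], [0.64, 2, 0, 1.7, 0, 0, 0], [0.64, 2, 0, 1.7, 0, 0, 0], [0.64, 1.5, 0, 1.3, 0, 0, 0], [0.64, 0, 0, 0, 0, 0, 0]],
])

```text
time_s: 21.9
ee_pos: [534.6, 52.1, 52.7]
tool_rot: [2.902, -0.229, 1.04]
wrist_force: [-1.1, 0.2, -0.3]
grip_width: 0.639
gripper_force: 0.3
```

```bash
python3 look.py 12; python3 prof.py 12
```

```text
scene 298 [[-1.9, 2.9, 106.8], [30.3, 111.4, 124.9]]
top 320 [[1.7, -4.0, 105.7], [17.1, 114.7, 126.4]]
rack [-18.4  23.6  52.7] [-0.6  0.2  0. ]
top [(34, [-3.1, 2.3]), (46, [-13.9, 1.6]), (58, [-17.2, -7.1]), (70, [-19.0, 1.7]), (82, [1.1, 2.6]), (94, [-10.3, 3.0]), (106, [1.8, 3.5]), (118, [2.6, 10.0])]
scene [(22, [-3.2, -1.4]), (34, [-22.6, -1.0]), (46, [-29.4, -13.3]), (58, [-30.2, -1.8]), (70, [-11.7, -0.3]), (82, [-0.2, 1.9]), (106, [-1.1, 2.3]), (118, [0.4, 23.5])]
```

Request:
shift_gripper([
  [[0.64, 0.8, 0, 0.64, 0, 0, 0], [0.64, 0.8, 0, 0.64, 0, 0, 0], [0.64, 0, 0, 0, 0, 0, 0]],
])

```text
time_s: 22.38
ee_pos: [535.7, 51.8, 52.1]
tool_rot: [2.902, -0.228, 1.038]
wrist_force: [-1.3, 0.2, 0.6]
grip_width: 0.64
gripper_force: 0.9
```

Request:
shift_gripper([
  [[0.64, 0.8, 0, 0.64, 0, 0, 0], [0.64, 0.8, 0, 0.64, 0, 0, 0], [0.64, 0, 0, 0, 0, 0, 0]],
])

```text
time_s: 22.75
ee_pos: [536.5, 51.5, 51.4]
tool_rot: [2.903, -0.228, 1.035]
wrist_force: [-7.8, 1.0, 4.5]
grip_width: 0.636
gripper_force: 3.6
```

Request:
shift_gripper([
  [[0.64, -1.5, 0, -1.3, 0, 0, 0], [0.64, -4, 0, -3.4, 0, 0, 0], [0.64, -10, 0, -8.4, 0, 0, 0], [0.64, -15, 0, -12.6, 0, 0, 0], [0.64, -15, 0, -12.6, 0, 0, 0], [0.64, -15, 0, -12.6, 0, 0, 0], [0.64, 16, 25, -19, 0, 0, 0], [0.64, 16, 30, -19, 0, 0, 0], [0.64, 16, 30, -19, 0, 0, 0], [0.64, 0, 30, 0, 0, 0, 0], [0.64, 0, 30, 0, 0, 0, 0], [0.64, 0, 30, 0, 0, 0, 0], [0.64, 0, 30, 0, 0, 0, 0], [0.64, 0, 30, 0, 0, 0, 0], [0.64, 0, 0, 0, 0, 0, 0], [0.64, 0, 0, 0, 0, 0, 0]],
])

```text
time_s: 24.75
ee_pos: [439.4, -87.9, 81.1]
tool_rot: [2.888, -0.254, 0.978]
wrist_force: [0.6, 1.0, -1.0]
grip_width: 0.641
gripper_force: 0.0
```

```bash
python3 look.py 13; python3 prof.py 13
```

Run:
```python
from h import *
a=cv2.imread("pics/scene13.png")[190:330,180:300];b=cv2.imread("pics/top13.png")[160:300,150:310]
cv2.imwrite("pics/z13.png",np.hstack([cv2.resize(a,None,fx=2.8,fy=2.8,interpolation=2),cv2.resize(b,None,fx=2.8,fy=2.8,interpolation=2)]))
```

```text
scene 325 [[-2.4, 4.1, 105.5], [30.7, 110.8, 124.3]]
top 320 [[1.6, -3.9, 104.4], [17.9, 113.7, 125.8]]
rack [ -90.9 -128.6   80.9] [-0.2 -0.4  1. ]
top [(22, [-18.0, 2.8]), (34, [0.8, 2.8]), (46, [1.1, 2.4]), (58, [1.3, 2.8]), (70, [0.7, 3.0]), (82, [1.0, 3.5]), (94, [1.0, 3.7]), (106, [1.4, 4.0]), (118, [3.2, 9.8])]
scene [(22, [-3.1, -0.4]), (34, [-3.9, -1.1]), (46, [-3.6, 0.1]), (58, [-2.5, 0.4]), (70, [-3.0, -0.2]), (82, [-2.6, 0.5]), (94, [-2.3, 1.3]), (106, [-1.8, 0.9]), (118, [1.2, 23.2])]
```

View pics/z13.png

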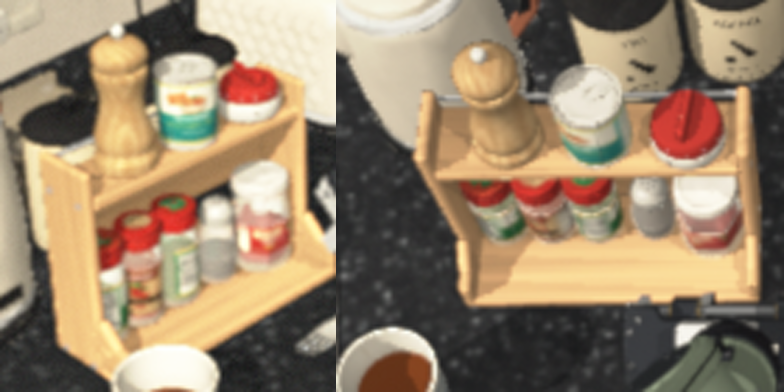

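All five jars stand upright in line, with the front of the red-brown jar vertical and level with its neighbours. The shelf items are unmoved and the gripper is clear, so I'm handing in.

```bash
python3 -c "
from workcell import arm
print(arm.sign_off())"
```

```text
the job is handed in; nothing more can be done
None
```

The red-labelled jar is back in the row, upright and home against the back rails after leaning back mid-push and being straightened, with all five jars standing, and I handed the job in at about 25 s.

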